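Free a seized latch knob and pull the module

TASK

The latch knob that keeps the plug-in module in its bay has seized. Break it loose with a short firm twist anticlockwise (seen from above), turn it on gently until you feel its steel tongue come up against the stop block, without forcing it there; then lift the module out by its handle without dragging it on the tongue and set it down gently, upright, flat on the floor of the open tray. Leave the knob turned open and everything else where it is.

Things in the scene. Friction and masses are not known exactly. Their poses are not given: they have to be found in the camera images.
- chassis: Cream metal card cage fixed to the bench, 170 (x) x 220 (y) x 60 mm high; origin at the centre of its underside, z up, yaw within about 20 degrees of square. In its top is the module's bay (a pocket 64 x 80 mm, 48 mm deep, centred at x = 0, y = -50 mm) and, at x = 0, y = +33 mm, the upright axis of the latch knob. Chassis and tray may be either way round on the bench, left and right.
- latch_knob (a joint): Knob angle, rad: 0 = shut as found (tongue along the chassis's -y, over the module), growing anticlockwise seen from above. Seized: breaks loose at 0.4 to 0.8 N m, easing to nothing by 0.4 rad; then turns freely (0.04 N m) and stays put. A rigid stop block on the chassis ends its travel at 1.1 to 1.4 rad, never the same: feel for it. Over 40 N of tongue on block (1.2 N m) does damage.
- knob_wings (a point): On the knob's axis at half the height of its wings, 104.5 mm above the bench; turns with the knob. The black knob is a flat bar (two wings) along this y, 84 mm long, 12 thick, 28 high, with a hub 26 mm across. Below it a steel tongue 16 mm wide, 5 thick, underside 78.5 mm above the bench, sticks out along -y to 56 mm from the axis. Pinch or push a wing from above; +y has no tongue below.
- module: Plain aluminium plug-in module, 60 (x) x 76 (y) x 63 mm high, 0.3 to 0.6 kg, loose in the bay (2 mm play all round, bay floor 12 mm above the bench, its top 75 mm above the bench); origin at the centre of its underside, z up. Its +y edge lies some 11 mm under the tongue, 3.5 mm below it, until the knob is past 0.95 rad. Keep below 15 N on the tongue and below 40 N when setting down.
- module_handle (a point): Middle of the bail handle on the module: a steel bar 9 mm thick along the module's y, 93 mm above its underside (30 mm above its top, 105 mm above the bench while in the bay), 31 mm clear between its posts; grip it from above with the fingers closing along the module's x.
- tray: Grey open tray fixed to the bench, 190 (x) x 180 (y) x 35 mm high, walls and floor 5 mm thick; origin at the centre of its underside. Empty.
- screwdriver: Bystander: screwdriver 170 mm long lying flat; loose, leave it where it is.
- tape: Bystander: roll of black tape, 84 mm across; loose, leave it where it is.
- water_bottle: Bystander: green bottle 190 mm tall; loose, leave it where it is.
- screw_jar: Bystander: small clear jar 60 mm tall; loose, leave it where it is.
- mug: Bystander: white mug; loose, leave it where it is.
- settop: Bystander: white set-top box 100 x 160 x 35 mm; loose, leave it where it is.
- wrench: Bystander: wrench lying flat; loose, leave it where it is.
Mind the look-alikes: they are no part of the job. What is shaped like the module but purple or yellow is not meant.

How it is judged:
By the outcome, as a careful person would: the job done as asked, in the order asked, and still so for the second after the job is handed in, with the robot touching nothing.
It also fails if it takes over 64 s, if anything falls off the work surface, if the arm or the gripper's body presses on something with over 40 N, if the wrist force passes 120 N, or if a joint passes its speed limit or range.

ROBOT

A 7-joint arm with a two-finger parallel gripper is mounted at the origin on the work surface. World frame = base frame: x ahead of the robot, y to its left, z up, the work surface at z = 0. Lengths are in m, angles in rad, forces in N, time in s.
With the tool pointing down it reaches from about 0.425 to 0.825 m from the base axis. Payload 3.6 kg.
Tool frame: the origin (TCP) lies at the very end of the fingers, on their centre line; the grasp point (between the pads) lies grip_point_offset behind it (grip_point_offset is the distance from the TCP to the grasp point, in m); z points along the fingers, y is the line along which they close (so a half turn about z gives the same grasp; the last joint's range is limited). The gripper opens to 93 mm and grips with 3 to 60 N. Pads are 15 mm wide; open, the fingers measure 128 mm over their backs; the gripper's body (75 mm by 188 mm) begins 65 mm behind the grasp point.
Start: joints at [1.254, 0.615, -0.013, 1.423, 0.008, 1.103, -0.04], TCP at [0.186, -0.623, 0.219] pointing down, gripper open.
Joint ranges: [-3.12, 3.12], [-0.3, 2.06], [-1.34, 1.32], [0.26, 2.42], [-1.36, 4.5], [0.01, 1.98], [-2.84, 2.84]. Speed limits (rad/s): [2.79, 2.79, 3.14, 3.14, 3.14, 3.14, 3.14].

INTERFACE

Orientations are given as a unit quaternion [x, y, z, w].
In Python, from plant import sense, get_image, camera_model, job_done, grip_point_offset gives the robot as it stands. The module is installed in compiled form; this text tells all that it offers.
- The arm moves only by the tool send_rows, never from a script. Its arguments are lists of equal length, an entry for each row: "travel": the shift along the tool's x, y, z in cm, a list of three; "turn": the turn, a rotation vector about the tool's x, y, z in rad, a list of three. A call has 1 to 20 rows; each row shifts and turns the commanded pose from where the row before left it, along the tool's axes as they then stand; what a row does not reach is not made up. A row lasts 1/12 s, in which the tool goes at most 41.7 mm and 7.16 degrees, less where a joint would pass 70% of its speed; a pose out of reach is approached as far as the arm can. A call with a gripper value outside its range is refused whole. "fingers" is the finger opening in cm, from 0 to 9.3, set as the call begins (left out, the last holds). The fingers move at their own pace and stop on an object; "force" is the grip in N (left out, the last holds). Time passes only in rows, so rows that do not move let the fingers close. It gives the time, the measured TCP pose, the force, the opening and the grip force at its end, in the units of the state.
- sense(): the state, without advancing time (a new reading comes with each control period).
- get_image(name): name is "side" or "top"; returns the picture (384x512x3 uint8, blue, green, red); there is no depth.
- camera_model(name): a dict with "fx", "fy", "cx", "cy" (pixels), "rvec" (rotation vector, rad) and "tvec" (3), from world to camera coordinates, as OpenCV has them. Camera axes: x right, y down, z forward; pixel columns grow to the right and rows downward; lengths in m; the calibration is good to about 2 mm. A picture is of the moment at which its call begins. camera_model takes no time and is no camera call.
- job_done(): hands the job in; it is judged then, once.
The state is a dict: "time_s": time; "joint_positions": joint angles; "joint_velocities": joint speeds; "effort": joint torques, N m; "tool_pos": TCP position; "tcp_rot": TCP orientation; "contact_force": force on the tool from outside, world axes, zero at the start; "moment": the same for the moment, N m; "gripper_width": finger opening in m; "finger_force": force on a finger pad.
Only numpy, scipy, OpenCV 4.12 (cv2) and the standard library are available. Lean on these libraries where they do the work, as an engineer would, in place of code of your own. Each camera call takes 0.05 s, during which the arm holds its last target. There are 200 camera calls.

## Working session

There is one attempt and no reset: what is moved stays moved. The work goes in short steps, Python scripts to look and compute and a tool call to move; the robot and the scene stay as the last step left them, time stands still between calls to the robot, and variables do not carry over. Pictures are saved under pics/ and viewed, at most 10 in all, crops included, and the job is handed in when it is done.

Besides the shell and the picture viewer there is one more tool, called after "Emit:" in YAML: its name, and indented under it one key for each argument. send_rows: Moves the arm, as the interface text tells. Its arguments: {"type":"object","properties":{"travel":{"type":"array","items":{"type":"array","items":{"type":"number"}}},"turn":{"type":"array","items":{"type":"array","items":{"type":"number"}}},"fingers":{"type":"number"},"force":{"type":"number"}},"required":["travel","turn"]}

```bash
mkdir -p pics
python3 - <<'E'
from plant import *
import cv2
for n in("side","top"):
    cv2.imwrite(f"pics/{n}0.png",get_image(n)); print(n,camera_model(n))
print(sense(),grip_point_offset)
E
```

```text
side {'fx': 352.177818193326, 'fy': 352.177818193326, 'cx': 260.9705243869841, 'cy': 192.25957949987816, 'rvec': array([ 0.78684331, -2.62865125,  1.01648417]), 'tvec': array([0.46022102, 0.22769774, 0.82417276])}
top {'fx': 348.13624003964907, 'fy': 348.13624003964907, 'cx': 255.55362941986294, 'cy': 188.8058890040627, 'rvec': array([ 2.14847871, -2.13594647,  0.1425063 ]), 'tvec': array([0.08017808, 0.53958177, 0.92274976])}
{'time_s': 0.1, 'joint_positions': array([ 1.25345624,  0.61582134, -0.01260732,  1.42470578,  0.00811197,
        1.10336877, -0.04039199]), 'joint_velocities': array([ 0.00081165, -0.00058783, -0.00020886, -0.00342983, -0.00044103,
        0.00065887,  0.00235396]), 'effort': array([ 1.66556154e-03, -4.60041153e+01,  2.10015066e-01, -1.66244316e+01,
       -6.11715904e-02,  1.70009758e-02,  1.09470589e-04]), 'tool_pos': array([ 0.18619821, -0.62204094,  0.21760867]), 'tcp_rot': array([ 9.89439343e-01,  1.44943154e-01, -1.84163455e-04, -1.11125885e-03]), 'contact_force': array([-0.49493294,  0.48654574,  0.16050824]), 'moment': array([-0.03186994,  0.03738232,  0.00209821]), 'finger_force': 0.0, 'gripper_width': 0.09300626022797157} 0.0188
```

View pics/side0.png

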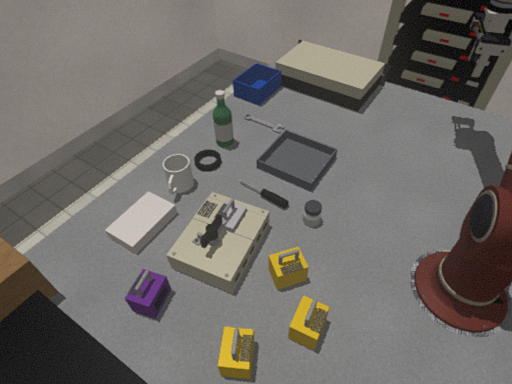

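View pics/top0.png

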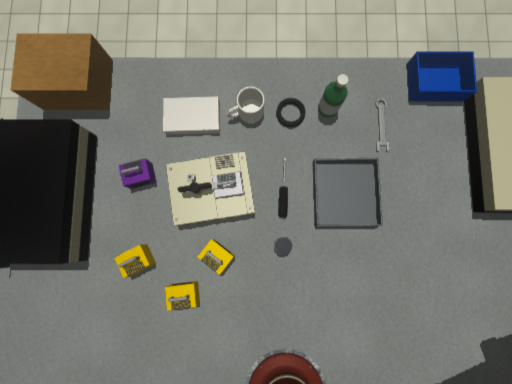

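The side and top views show the chassis (top view about 210,190) with the black knob at (195,187) and the aluminium module at (228,184). The tray is at (347,193). The look-alikes are purple at (136,173) and yellow at (132,261), (181,296) and (215,257). Only the aluminium module in the bay fits the description. I'll confirm it in enlarged crops.

```bash
cat > h.py <<'E'
import numpy as np, cv2
from plant import *
def cam(n):
    c=camera_model(n); K=np.array([[c['fx'],0,c['cx']],[0,c['fy'],c['cy']],[0,0,1.]])
    return K,cv2.Rodrigues(c['rvec'])[0],np.array(c['tvec']).reshape(3)
def atz(n,uv,z):
    K,R,t=cam(n); d=R.T@np.linalg.inv(K)@np.array([uv[0],uv[1],1.]); o=-R.T@t
    return o+d*(z-o[2])/d[2]
def tri(a,b):
    Ps=[]
    for n in("top","side"):
        K,R,t=cam(n); Ps.append(K@np.c_[R,t])
    X=cv2.triangulatePoints(Ps[0],Ps[1],np.array(a,float).reshape(2,1),np.array(b,float).reshape(2,1))[:,0]
    return X[:3]/X[3]
def proj(n,X):
    K,R,t=cam(n); return cv2.projectPoints(np.atleast_2d(np.array(X,float)),R,t,K,None)[0][:,0]
def crop(img,x0,y0,x1,y1,s,out):
    c=cv2.resize(img[y0:y1,x0:x1],None,fx=s,fy=s,interpolation=cv2.INTER_CUBIC)
    for u in range(-(-x0//10)*10,x1,10):
        cv2.line(c,((u-x0)*s,0),((u-x0)*s,6),(0,0,255),1)
        if u%20==0: cv2.putText(c,str(u),((u-x0)*s,18),0,.4,(0,0,255),1)
    for v in range(-(-y0//10)*10,y1,10):
        cv2.line(c,(0,(v-y0)*s),(6,(v-y0)*s),(0,0,255),1)
        if v%20==0: cv2.putText(c,str(v),(8,(v-y0)*s),0,.4,(0,0,255),1)
    cv2.imwrite(out,c)
E
python3 - <<'E'
from h import *
crop(cv2.imread("pics/top0.png"),160,145,260,231,7,"pics/tc.png")
crop(cv2.imread("pics/side0.png"),163,186,277,291,6 if 0 else 5,"pics/sc.png")
E
```

```text
(no output)
```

View pics/tc.png

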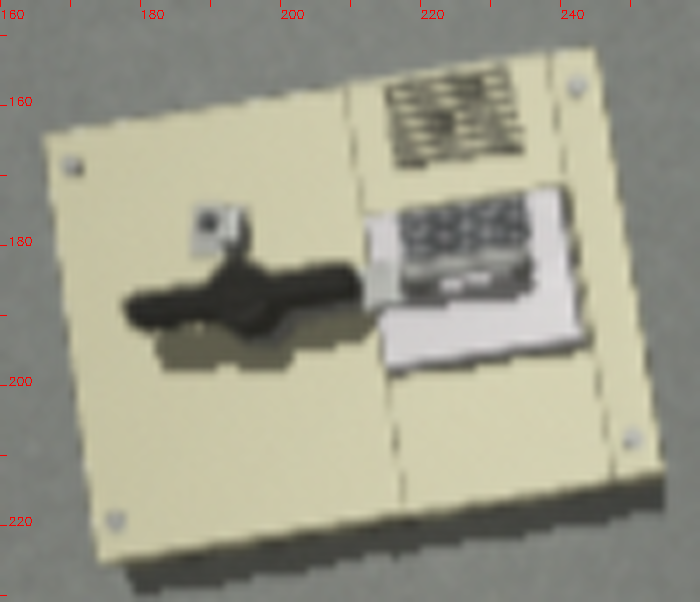

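View pics/sc.png

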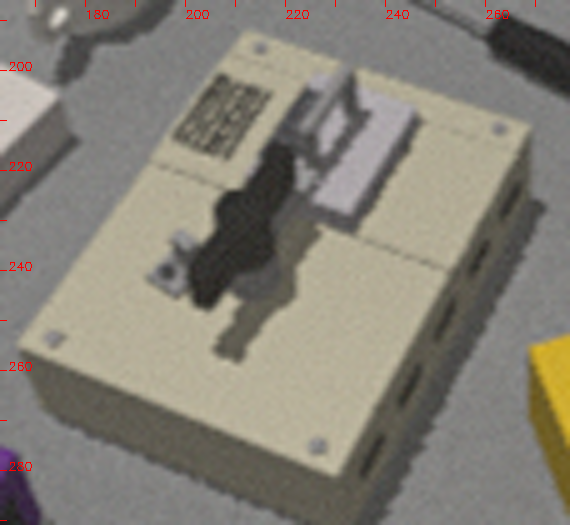

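The crops confirm that the meant module is the bare aluminium one in the bay, with its handle bar near top (225,185) and side (228,207). The tongue lies over its edge at top (213,186). The chassis top corners in the top view are (166,164), (245,152), (255,212) and (174,225). The knob runs from (178,189) to (211,184).

```bash
cat > fit.py <<'E'
from h import *
from scipy.optimize import least_squares
T=np.array([[45,135],[595,48],[663,470],[100,562]])
T=(T+.5)/7-.5+[160,145]
S=np.array([[20,345],[250,30],[530,125],[338,475]])
S=(S+.5)/5-.5+[163,186]
L=np.array([[.085,.11],[.085,-.11],[-.085,-.11],[-.085,.11]])
for a,b in zip(T,S): print("corner",tri(a,b).round(4))
def world(p,l,z):
    c,s=np.cos(p[2]),np.sin(p[2]); l=np.atleast_2d(l)
    return np.c_[l@np.array([[c,s],[-s,c]])+p[:2],np.full(len(l),z)]
f=lambda p:np.r_[proj("top",world(p,L,.06))-T,proj("side",world(p,L,.06))-S].ravel()
r=least_squares(f,[.55,.2,0.]); p=r.x
print("chassis",p.round(4),"res",r.fun.round(1))
if __name__=="__main__":
    # tray rim
    for n in("top","side"):print(n,"cam",(-cam(n)[1].T@cam(n)[2]).round(3))
    for nm,l,z in(("knob",[0,.033],.1185),("handle",[0,-.05],.1095)):
        w=world(p,l,z);print(nm,w.round(4))
    A=cv2.imread("pics/top0.png");B=cv2.imread("pics/side0.png")
    out=[]
    for n,I,o,(x0,y0,x1,y1) in(("top",A,6,(160,150,250,215)),("side",B,6,(180,190,270,255))):
        s=6;c=cv2.resize(I[y0:y1,x0:x1],None,fx=s,fy=s,interpolation=cv2.INTER_CUBIC)
        def poly(l,z,col):
            q=(proj(n,world(p,l,z))-[x0,y0]+.5)*s-.5
            cv2.polylines(c,[q.round().astype(int)],True,col,1)
        rect=lambda cx,cy,w,h:np.array([[cx-w/2,cy-h/2],[cx+w/2,cy-h/2],[cx+w/2,cy+h/2],[cx-w/2,cy+h/2]])
        poly(rect(0,.033,.012,.084),.1185,(0,0,255)); poly(rect(0,-.05,.060,.076),.075,(255,0,0)); poly(rect(0,-.05,.009,.031),.1095,(0,200,0))
        poly(rect(0,0,.17,.22),.06,(255,0,255)); out.append(c)
    cv2.imwrite("pics/ov.png",cv2.resize(np.hstack(out),(800,int(800*out[0].shape[0]/1080))))
    tt=cv2.resize(A[145:240,300:395],None,fx=4,fy=4,interpolation=cv2.INTER_CUBIC)
    ss=cv2.resize(B[125:195,250:345],None,fx=4,fy=4,interpolation=cv2.INTER_CUBIC)
    ss=cv2.copyMakeBorder(ss,0,tt.shape[0]-ss.shape[0],0,0,0)
    cv2.imwrite("pics/tray.png",np.hstack([tt,ss]))
E
python3 fit.py
```

```text
corner [0.6014 0.3268 0.0627]
corner [0.6366 0.1126 0.0635]
corner [0.4727 0.0855 0.0635]
corner [0.4363 0.299  0.0631]
chassis [0.5378 0.2051 0.1671] res [ 0.4  0.2  1.1 -0.1  1.3  0.7  0.4  0.8 -1.5  0.4 -1.2 -0.2  0.3  0.1
 -0.4  0.9]
top cam [0.402 0.073 0.991]
side cam [0.165 0.574 0.765]
knob [[0.5323 0.2377 0.1185]]
handle [[0.5461 0.1558 0.1095]]
```

View pics/ov.png

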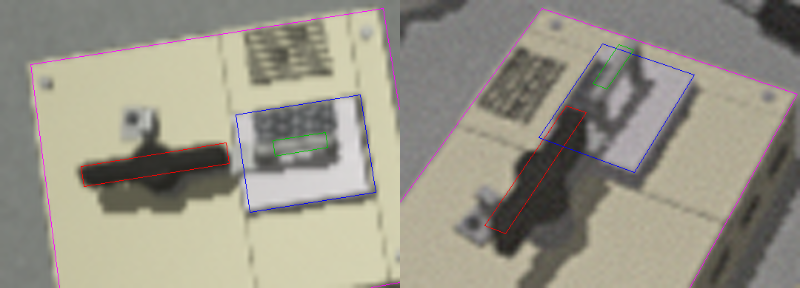

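View pics/tray.png

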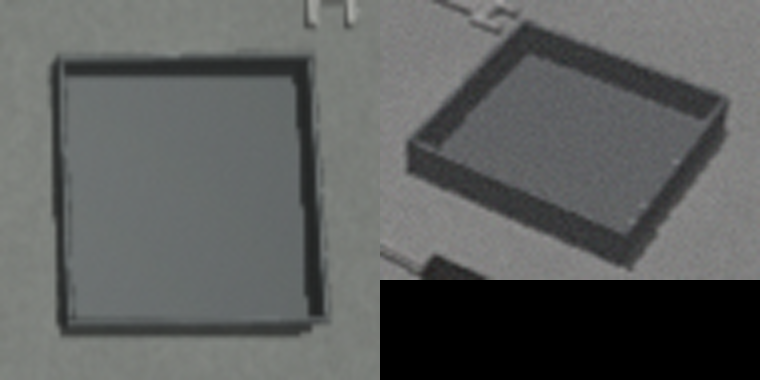

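The overlay (red knob, blue module, green handle) sits on the real items in both views to within about 2 mm. The tray rim corners in the top view are about (315,159.5), (378.5,159.5), (382,225) and (316,225.5). Next I fit the tray and work out the moves.

```bash
cat > go.py <<'E'
from h import *
from scipy.spatial.transform import Rotation as Ro
def state():
    s=sense(); M=Ro.from_quat(s['tcp_rot']).as_matrix(); return s,M,np.arctan2(M[1,0],M[0,0])
def to(x,y,z,yaw):
    s,M,a=state()
    d=(yaw-a+np.pi)%(2*np.pi)-np.pi
    c,sn=np.cos(yaw),np.sin(yaw)
    D=np.c_[[c,sn,0],[sn,-c,0],[0,0,-1]]
    e=np.array([x,y,z])-s['tool_pos']
    print("t",s['time_s'],"pos",s['tool_pos'].round(4),"yaw",a.round(3),"tilt",np.degrees(np.arccos(-M[2,2])).round(2),"| turn z",-d.round(4),"travel cm after turn",(D.T@e*100).round(2),"now-axes",(M.T@e*100).round(2))
    print("F",s['contact_force'].round(2),"M",s['moment'].round(3),"w",round(s['gripper_width'],4),"ff",round(s['finger_force'],1))
E
python3 - <<'E'
from h import *
from go import to
from fit import world,p
from scipy.optimize import least_squares
T=(np.array([[60,58],[314,58],[328,320],[64,322]])+.5)/4-.5+[300,145]
S=(np.array([[525-380,22],[727-380,98],[630-380,238],[410-380,142]])+.5)/4-.5+[250,125]
print(np.array([atz("top",t,.035) for t in T]).round(3))
for a,b in zip(T,S[[0,1,2,3]]): print(tri(a,b).round(3))
k=world(p,[0,.033+.033],0)[0]; print("wing",k.round(4))
to(.52,-.2,.25,p[2]+np.pi/2)
E
```

```text
corner [0.6014 0.3268 0.0627]
corner [0.6366 0.1126 0.0635]
corner [0.4727 0.0855 0.0635]
corner [0.4363 0.299  0.0631]
chassis [0.5378 0.2051 0.1671] res [ 0.4  0.2  1.1 -0.1  1.3  0.7  0.4  0.8 -1.5  0.4 -1.2 -0.2  0.3  0.1
 -0.4  0.9]
[[ 0.625 -0.082  0.035]
 [ 0.625 -0.259  0.035]
 [ 0.443 -0.261  0.035]
 [ 0.44  -0.081  0.035]]
[ 0.555 -0.067  0.198]
[ 0.541 -0.285  0.014]
[ 0.489 -0.33  -0.21 ]
[ 0.492 -0.018  0.163]
wing [0.5268 0.2702 0.    ]
t 0.1 pos [ 0.1862 -0.622   0.2176] yaw 0.291 tilt 0.13 | turn z -1.447 travel cm after turn [36.06 39.94 -3.24] now-axes [ 44.08 -30.86  -3.17]
F [-0.49  0.49  0.16] M [-0.032  0.037  0.002] w 0.093 ff 0.0
```

Emit:
send_rows:
  fingers: 4.0
  travel:
    - [0,0,-0.27]
    - [0,0,-0.27]
    - [0,0,-0.27]
    - [0,0,-0.27]
    - [0,0,-0.27]
    - [0,0,-0.27]
    - [0,0,-0.27]
    - [0,0,-0.27]
    - [0,0,-0.27]
    - [0,0,-0.27]
    - [0,0,-0.27]
    - [0,0,-0.27]
  turn:
    - [0,0,-0.1206]
    - [0,0,-0.1206]
    - [0,0,-0.1206]
    - [0,0,-0.1206]
    - [0,0,-0.1206]
    - [0,0,-0.1206]
    - [0,0,-0.1206]
    - [0,0,-0.1206]
    - [0,0,-0.1206]
    - [0,0,-0.1206]
    - [0,0,-0.1206]
    - [0,0,-0.1206]

```text
time_s: 1.1
tool_pos: [0.1861, -0.6223, 0.2505]
tcp_rot: [0.643, 0.766, 0.0, -0.001]
contact_force: [0.0, -1.1, 0.0]
gripper_width: 0.0403
finger_force: 0.0
```

Emit:
send_rows:
  travel:
    - [2.25,2.5,0]
    - [2.25,2.5,0]
    - [2.25,2.5,0]
    - [2.25,2.5,0]
    - [2.25,2.5,0]
    - [2.25,2.5,0]
    - [2.25,2.5,0]
    - [2.25,2.5,0]
    - [2.25,2.5,0]
    - [2.25,2.5,0]
    - [2.25,2.5,0]
    - [2.25,2.5,0]
    - [2.25,2.5,0]
    - [2.25,2.5,0]
    - [2.25,2.5,0]
    - [2.25,2.5,0]
  turn:
    - [0,0,0]
    - [0,0,0]
    - [0,0,0]
    - [0,0,0]
    - [0,0,0]
    - [0,0,0]
    - [0,0,0]
    - [0,0,0]
    - [0,0,0]
    - [0,0,0]
    - [0,0,0]
    - [0,0,0]
    - [0,0,0]
    - [0,0,0]
    - [0,0,0]
    - [0,0,0]

```text
time_s: 2.43
tool_pos: [0.5213, -0.1998, 0.2507]
tcp_rot: [0.646, 0.764, -0.0, -0.0]
contact_force: [0.4, 0.2, 0.3]
gripper_width: 0.0399
finger_force: 0.0
```

Run:
```python
from h import *
from go import to
T=(np.array([[60,58],[314,58],[328,320],[64,322]])+.5)/4-.5+[300,145]
S=(np.array([[410-380,142],[525-380,22],[727-380,98],[630-380,238]])+.5)/4-.5+[250,125]
for a,b in zip(T,S): print(tri(a,b).round(3))
to(.5268,.2702,.25,.1671+np.pi/2)
```

```text
[ 0.623 -0.082  0.036]
[ 0.625 -0.26   0.035]
[ 0.441 -0.261  0.036]
[ 0.436 -0.083  0.036]
t 2.4333 pos [ 0.5213 -0.1998  0.2507] yaw 1.738 tilt 0.06 | turn z -0.0001 travel cm after turn [46.25  8.36  0.07] now-axes [46.25  8.36  0.07]
F [0.42 0.19 0.34] M [-0.046 -0.116 -0.002] w 0.0399 ff 0.0
```

Emit:
send_rows:
  travel:
    - [3.3,0.6,0]
    - [3.3,0.6,0]
    - [3.3,0.6,0]
    - [3.3,0.6,0]
    - [3.3,0.6,0]
    - [3.3,0.6,0]
    - [3.3,0.6,0]
    - [3.3,0.6,0]
    - [3.3,0.6,0]
    - [3.3,0.6,0]
    - [3.3,0.6,0]
    - [3.3,0.6,0]
    - [3.3,0.6,0]
    - [3.3,0.6,0]
    - [0,0,3]
    - [0,0,3]
    - [0,0,2.5]
    - [0,0,2]
    - [0,0,1.5]
    - [0,0,0]
  turn:
    - [0,0,0]
    - [0,0,0]
    - [0,0,0]
    - [0,0,0]
    - [0,0,0]
    - [0,0,0]
    - [0,0,0]
    - [0,0,0]
    - [0,0,0]
    - [0,0,0]
    - [0,0,0]
    - [0,0,0]
    - [0,0,0]
    - [0,0,0]
    - [0,0,0]
    - [0,0,0]
    - [0,0,0]
    - [0,0,0]
    - [0,0,0]
    - [0,0,0]

```text
time_s: 4.1
tool_pos: [0.5245, 0.2665, 0.1272]
tcp_rot: [0.645, 0.764, -0.004, -0.001]
contact_force: [0.3, -0.2, -0.5]
gripper_width: 0.0401
finger_force: 0.0
```

Run:
```python
from h import *
from go import to
to(.5268,.2702,.088,.1671+np.pi/2)
A=get_image("top");B=get_image("side")
c=[cv2.resize(I[y:y+90,x:x+80],None,fx=5,fy=5,interpolation=cv2.INTER_CUBIC) for I,x,y in((A,150,150),(B,175,175))]
cv2.imwrite("pics/pre.png",np.hstack(c))
for n in("top","side"):print(n,proj(n,[sense()['tool_pos']]))
```

```text
t 4.1 pos [0.5245 0.2665 0.1272] yaw 1.738 tilt 0.48 | turn z 0.0003 travel cm after turn [0.32 0.29 3.92] now-axes [0.34 0.32 3.91]
F [ 0.28 -0.19 -0.5 ] M [-0.03  -0.058  0.026] w 0.0401 ff 0.0
top [[181.26874294 188.15331122]]
side [[202.90583035 234.50950379]]
```

View pics/pre.png

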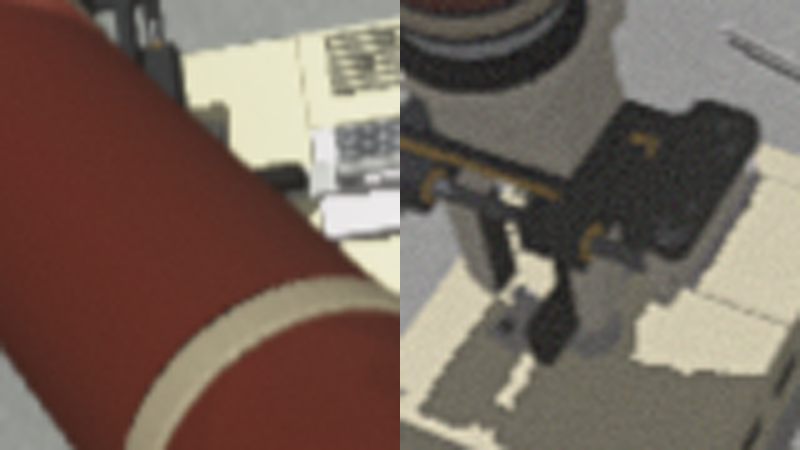

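The side view shows the fingertips at about (194,231) and (212,238), straddling the +y wing whose end is at (204,245). Clearance looks good, so I go down.

Emit:
send_rows:
  travel:
    - [0.16,0.16,0]
    - [0.16,0.16,0]
    - [0,0,0.8]
    - [0,0,0.8]
    - [0,0,0.8]
    - [0,0,0.7]
    - [0,0,0.5]
    - [0,0,0.3]
    - [0,0,0]
  turn:
    - [0,0,0]
    - [0,0,0]
    - [0,0,0]
    - [0,0,0]
    - [0,0,0]
    - [0,0,0]
    - [0,0,0]
    - [0,0,0]
    - [0,0,0]

```text
time_s: 4.95
tool_pos: [0.5289, 0.2718, 0.0911]
tcp_rot: [0.646, 0.764, -0.001, -0.0]
contact_force: [0.4, 0.9, 0.0]
gripper_width: 0.0399
finger_force: 0.0
```

Emit:
send_rows:
  fingers: 0.8
  force: 5
  travel:
    - [0,0,0]
    - [0,0,0]
    - [0,0,0]
    - [0,0,0]
    - [0,0,0]
    - [0,0,0]
    - [0,0,0]
    - [0,0,0]
    - [0,0,0]
  turn:
    - [0,0,0]
    - [0,0,0]
    - [0,0,0]
    - [0,0,0]
    - [0,0,0]
    - [0,0,0]
    - [0,0,0]
    - [0,0,0]
    - [0,0,0]

```text
time_s: 5.7
tool_pos: [0.5274, 0.2719, 0.0923]
tcp_rot: [0.645, 0.764, -0.002, -0.001]
contact_force: [-5.5, -1.8, 4.7]
gripper_width: 0.0122
finger_force: 5.0
```

Run:
```python
from go import *
to(.5268,.2702,.088,.1671+np.pi/2)
```

```text
t 5.7 pos [0.5274 0.2719 0.0923] yaw 1.739 tilt 0.21 | turn z 0.0008 travel cm after turn [-0.16 -0.09  0.43] now-axes [-0.16 -0.09  0.43]
F [-5.49 -1.76  4.69] M [-0.305  1.026 -0.038] w 0.0122 ff 5.0
```

Emit:
send_rows:
  travel:
    - [0,-0.1,0]
    - [0,0,0]
    - [0,0,0]
    - [0,0,0]
  turn:
    - [0,0,0]
    - [0,0,0]
    - [0,0,0]
    - [0,0,0]

```text
time_s: 6.03
tool_pos: [0.5274, 0.2719, 0.0922]
tcp_rot: [0.645, 0.764, -0.001, -0.0]
contact_force: [-5.0, -1.0, 4.7]
gripper_width: 0.0118
finger_force: 5.0
```

Run:
```python
from go import *
to(.5268,.2702,.088,.1671+np.pi/2)
```

```text
t 6.0333 pos [0.5274 0.2719 0.0922] yaw 1.738 tilt 0.1 | turn z 0.0005 travel cm after turn [-0.16 -0.09  0.42] now-axes [-0.16 -0.09  0.42]
F [-5.04 -1.02  4.74] M [-0.361  1.07  -0.025] w 0.0118 ff 5.0
```

Pinched the wing cleanly (12 mm). Now a firm grip and a short twist.

Emit:
send_rows:
  fingers: 0.8
  force: 45
  travel:
    - [0,0,0]
    - [0,0,0]
    - [-0.017,-0.345,0]
    - [-0.017,-0.345,0]
    - [-0.017,-0.345,0]
    - [-0.017,-0.345,0]
    - [0,0,0]
  turn:
    - [0,0,0]
    - [0,0,0]
    - [0,0,-0.1]
    - [0,0,-0.1]
    - [0,0,-0.1]
    - [0,0,-0.1]
    - [0,0,0]

```text
time_s: 6.62
tool_pos: [0.5149, 0.2671, 0.0923]
tcp_rot: [0.479, 0.878, 0.0, -0.001]
contact_force: [-3.1, 0.1, 3.7]
gripper_width: 0.0114
finger_force: 45.0
```

```bash
cat >> go.py <<'E'
def knob(k=(.5323,.2377)):
    s,M,a=state(); r=s['tool_pos'][:2]-k; F=s['contact_force']
    print("yaw ang",round(a-1.738,3),"bar ang",round(np.arctan2(r[1],r[0])-1.738,3),"r",np.hypot(*r).round(4),"z",s['tool_pos'][2].round(4),"tau",(s['moment'][2]+r[0]*F[1]-r[1]*F[0]).round(3),"F tool",(M.T@F).round(1),"M",s['moment'].round(3),"w",round(s['gripper_width'],4),"t",s['time_s'])
E
python3 -c "
from go import *
knob()"
```

```text
yaw ang 0.404 bar ang 0.366 r 0.0342 z 0.0923 tau -0.072 F tool [ 1.8 -2.6 -3.7] M [-0.05   0.537 -0.162] w 0.0114 t 6.6167
```

Emit:
send_rows:
  force: 25
  travel:
    - [-0.004,-0.173,0]
    - [-0.004,-0.173,0]
    - [-0.004,-0.173,0]
    - [-0.004,-0.173,0]
    - [-0.004,-0.173,0]
    - [-0.004,-0.173,0]
    - [-0.004,-0.173,0]
    - [-0.004,-0.173,0]
    - [-0.004,-0.173,0]
    - [-0.004,-0.173,0]
    - [-0.004,-0.173,0]
    - [0,0,0]
  turn:
    - [0,0,-0.05]
    - [0,0,-0.05]
    - [0,0,-0.05]
    - [0,0,-0.05]
    - [0,0,-0.05]
    - [0,0,-0.05]
    - [0,0,-0.05]
    - [0,0,-0.05]
    - [0,0,-0.05]
    - [0,0,-0.05]
    - [0,0,-0.05]
    - [0,0,0]

```text
time_s: 7.62
tool_pos: [0.5028, 0.2535, 0.0923]
tcp_rot: [0.224, 0.974, 0.001, -0.0]
contact_force: [-4.1, 0.3, 3.7]
gripper_width: 0.0118
finger_force: 25.0
```

```bash
python3 -c "
from go import *
knob()"
```

```text
yaw ang 0.951 bar ang 0.912 r 0.0335 z 0.0923 tau -0.005 F tool [ 3.8 -1.5 -3.7] M [-0.103  0.821 -0.06 ] w 0.0118 t 7.6167
```

Emit:
send_rows:
  force: 12
  travel:
    - [-0.001,-0.07,0]
    - [-0.001,-0.07,0]
    - [-0.001,-0.07,0]
    - [-0.001,-0.07,0]
    - [-0.001,-0.07,0]
    - [-0.001,-0.07,0]
    - [0,0,0]
  turn:
    - [0,0,-0.02]
    - [0,0,-0.02]
    - [0,0,-0.02]
    - [0,0,-0.02]
    - [0,0,-0.02]
    - [0,0,-0.02]
    - [0,0,0]

```text
time_s: 8.2
tool_pos: [0.5012, 0.2497, 0.0923]
tcp_rot: [0.165, 0.986, 0.001, -0.0]
contact_force: [-4.8, 0.2, 4.8]
gripper_width: 0.0118
finger_force: 12.0
```

```bash
python3 -c "
from go import *
knob()"
```

```text
yaw ang 1.072 bar ang 1.036 r 0.0333 z 0.0923 tau 0.089 F tool [ 4.6 -1.4 -4.8] M [0.051 0.921 0.037] w 0.0118 t 8.2
```

Emit:
send_rows:
  travel:
    - [-0.001,-0.07,0]
    - [-0.001,-0.07,0]
    - [0,0,0]
  turn:
    - [0,0,-0.02]
    - [0,0,-0.02]
    - [0,0,0]

```text
time_s: 8.45
tool_pos: [0.5008, 0.2484, 0.0923]
tcp_rot: [0.145, 0.989, 0.001, -0.0]
contact_force: [-5.1, 0.2, 5.8]
gripper_width: 0.0119
finger_force: 12.0
```

```bash
python3 -c "
from go import *
knob()"
```

```text
yaw ang 1.112 bar ang 1.076 r 0.0333 z 0.0923 tau 0.073 F tool [ 5.  -1.2 -5.8] M [0.098 0.979 0.026] w 0.0119 t 8.45
```

Emit:
send_rows:
  travel:
    - [-0.001,-0.07,0]
    - [-0.001,-0.07,0]
    - [0,0,0]
  turn:
    - [0,0,-0.02]
    - [0,0,-0.02]
    - [0,0,0]

```text
time_s: 8.7
tool_pos: [0.5004, 0.2471, 0.0923]
tcp_rot: [0.125, 0.992, 0.001, -0.0]
contact_force: [-5.5, 1.0, 6.4]
gripper_width: 0.012
finger_force: 12.0
```

```bash
python3 -c "
from go import *
knob()"
```

```text
yaw ang 1.153 bar ang 1.118 r 0.0332 z 0.0923 tau 0.037 F tool [ 5.5 -0.4 -6.4] M [0.075 0.94  0.019] w 0.012 t 8.7
```

Emit:
send_rows:
  travel:
    - [-0.001,-0.07,0]
    - [-0.001,-0.07,0]
    - [0,0,0]
  turn:
    - [0,0,-0.02]
    - [0,0,-0.02]
    - [0,0,0]

```text
time_s: 8.95
tool_pos: [0.5001, 0.2458, 0.0923]
tcp_rot: [0.105, 0.994, 0.001, -0.0]
contact_force: [-5.3, 0.6, 5.1]
gripper_width: 0.0122
finger_force: 12.0
```

```bash
python3 -c "
from go import *
knob()"
```

```text
yaw ang 1.193 bar ang 1.158 r 0.0332 z 0.0923 tau 0.074 F tool [ 5.3 -0.5 -5.1] M [0.165 1.032 0.051] w 0.0122 t 8.95
```

Emit:
send_rows:
  travel:
    - [-0.001,-0.07,0]
    - [-0.001,-0.07,0]
    - [0,0,0]
  turn:
    - [0,0,-0.02]
    - [0,0,-0.02]
    - [0,0,0]

```text
time_s: 9.2
tool_pos: [0.4999, 0.2444, 0.0923]
tcp_rot: [0.085, 0.996, 0.001, -0.0]
contact_force: [-5.3, 1.1, 5.6]
gripper_width: 0.0119
finger_force: 12.0
```

```bash
python3 -c "
from go import *
knob()"
```

```text
yaw ang 1.233 bar ang 1.2 r 0.0331 z 0.0923 tau 0.087 F tool [ 5.4  0.2 -5.6] M [0.226 1.    0.088] w 0.0119 t 9.2
```

Emit:
send_rows:
  travel:
    - [-0.001,-0.07,0]
    - [0,0,0]
  turn:
    - [0,0,-0.02]
    - [0,0,0]

```text
time_s: 9.37
tool_pos: [0.4998, 0.2437, 0.0923]
tcp_rot: [0.075, 0.997, 0.001, -0.0]
contact_force: [-4.4, 1.5, 5.9]
gripper_width: 0.0117
finger_force: 12.0
```

```bash
python3 -c "
from go import *
knob()"
```

```text
yaw ang 1.253 bar ang 1.221 r 0.0331 z 0.0923 tau 0.097 F tool [ 4.6  0.8 -5.9] M [0.25  1.002 0.118] w 0.0117 t 9.3667
```

Emit:
send_rows:
  travel:
    - [-0.001,-0.07,0]
    - [0,0,0]
  turn:
    - [0,0,-0.02]
    - [0,0,0]

```text
time_s: 9.53
tool_pos: [0.4997, 0.2431, 0.0923]
tcp_rot: [0.065, 0.998, 0.001, -0.0]
contact_force: [-4.8, 1.1, 4.8]
gripper_width: 0.0117
finger_force: 12.0
```

```bash
python3 -c "
from go import *
knob()"
```

```text
yaw ang 1.274 bar ang 1.24 r 0.0331 z 0.0923 tau 0.08 F tool [ 4.9  0.4 -4.8] M [0.282 1.014 0.089] w 0.0117 t 9.5333
```

Emit:
send_rows:
  travel:
    - [-0.001,-0.07,0]
    - [0,0,0]
  turn:
    - [0,0,-0.02]
    - [0,0,0]

```text
time_s: 9.7
tool_pos: [0.4996, 0.2424, 0.0923]
tcp_rot: [0.055, 0.998, 0.001, -0.0]
contact_force: [-4.8, 0.8, 6.1]
gripper_width: 0.012
finger_force: 12.0
```

```bash
python3 -c "
from go import *
knob()"
```

```text
yaw ang 1.294 bar ang 1.261 r 0.0331 z 0.0923 tau 0.119 F tool [ 4.8  0.3 -6.1] M [0.298 1.016 0.122] w 0.012 t 9.7
```

Emit:
send_rows:
  travel:
    - [-0.001,-0.07,0]
    - [0,0,0]
  turn:
    - [0,0,-0.02]
    - [0,0,0]

```text
time_s: 9.87
tool_pos: [0.4995, 0.2417, 0.0923]
tcp_rot: [0.045, 0.999, 0.001, 0.0]
contact_force: [-6.0, 1.3, 4.8]
gripper_width: 0.0118
finger_force: 12.0
```

```bash
python3 -c "
from go import *
knob()"
```

```text
yaw ang 1.314 bar ang 1.281 r 0.033 z 0.0923 tau 0.038 F tool [ 6.1  0.8 -4.8] M [0.31  1.018 0.058] w 0.0118 t 9.8667
```

Emit:
send_rows:
  travel:
    - [-0.001,-0.07,0]
    - [0,0,0]
  turn:
    - [0,0,-0.02]
    - [0,0,0]

```text
time_s: 10.03
tool_pos: [0.4995, 0.241, 0.0923]
tcp_rot: [0.035, 0.999, 0.001, -0.0]
contact_force: [-4.9, 2.0, 5.2]
gripper_width: 0.0119
finger_force: 12.0
```

```bash
python3 -c "
from go import *
knob()"
```

```text
yaw ang 1.334 bar ang 1.303 r 0.033 z 0.0923 tau 0.034 F tool [ 5.   1.6 -5.2] M [0.326 1.017 0.082] w 0.0119 t 10.0333
```

Emit:
send_rows:
  travel:
    - [-0.001,-0.07,0]
    - [0,0,0]
  turn:
    - [0,0,-0.02]
    - [0,0,0]

```text
time_s: 10.2
tool_pos: [0.4994, 0.2403, 0.0923]
tcp_rot: [0.025, 1.0, 0.001, 0.0]
contact_force: [-5.1, 1.8, 4.7]
gripper_width: 0.0119
finger_force: 12.0
```

```bash
python3 -c "
from go import *
knob()"
```

```text
yaw ang 1.354 bar ang 1.324 r 0.033 z 0.0923 tau 0.031 F tool [ 5.2  1.5 -4.7] M [0.318 1.001 0.076] w 0.0119 t 10.2
```

Emit:
send_rows:
  travel:
    - [-0.001,-0.07,0]
    - [0,0,0]
  turn:
    - [0,0,-0.02]
    - [0,0,0]

```text
time_s: 10.37
tool_pos: [0.4994, 0.2398, 0.0923]
tcp_rot: [0.015, 1.0, 0.001, -0.0]
contact_force: [-4.8, 1.8, 4.3]
gripper_width: 0.0117
finger_force: 12.0
```

```bash
python3 -c "
from go import *
knob()"
```

```text
yaw ang 1.373 bar ang 1.34 r 0.033 z 0.0923 tau -0.122 F tool [ 4.8  1.7 -4.3] M [ 0.418  1.046 -0.071] w 0.0117 t 10.3667
```

Emit:
send_rows:
  travel:
    - [0,-0.035,0]
    - [0,0,0]
  turn:
    - [0,0,-0.01]
    - [0,0,0]

```text
time_s: 10.53
tool_pos: [0.4994, 0.2397, 0.0923]
tcp_rot: [0.011, 1.0, 0.001, -0.0]
contact_force: [-4.8, 1.3, 5.2]
gripper_width: 0.0119
finger_force: 12.0
```

```bash
python3 -c "
from go import *
knob()"
```

```text
yaw ang 1.382 bar ang 1.342 r 0.0329 z 0.0923 tau -0.2 F tool [ 4.8  1.2 -5.2] M [ 0.463  1.002 -0.169] w 0.0119 t 10.5333
```

The stop is felt: the angle stalls at about 1.35 rad and the torque rises about 0.25 N m. I release and lift off.

Emit:
send_rows:
  fingers: 4.0
  travel:
    - [0,0,0]
    - [0,0,0]
    - [0,0,0]
    - [0,0,0]
    - [0,0,0]
    - [0,0,0]
    - [0,0,-0.5]
    - [0,0,-1]
    - [0,0,-2]
    - [0,0,-2]
    - [0,0,-2]
    - [0,0,0]
  turn:
    - [0,0,0]
    - [0,0,0]
    - [0,0,0]
    - [0,0,0]
    - [0,0,0]
    - [0,0,0]
    - [0,0,0]
    - [0,0,0]
    - [0,0,0]
    - [0,0,0]
    - [0,0,0]
    - [0,0,0]

```text
time_s: 11.53
tool_pos: [0.5014, 0.2408, 0.1718]
tcp_rot: [0.012, 1.0, 0.002, 0.004]
contact_force: [0.3, -0.0, 0.8]
gripper_width: 0.04
finger_force: 0.0
```

Emit:
send_rows:
  travel:
    - [0,0,0]
    - [0,0,0]
    - [0,0,0]
    - [0,0,0]
    - [0,0,0]
    - [0,0,0]
    - [0,0,0]
    - [0,0,0]
    - [0,0,0]
    - [0,0,0]
    - [0,0,0]
    - [0,0,0]
  turn:
    - [0,0,0.115]
    - [0,0,0.115]
    - [0,0,0.115]
    - [0,0,0.115]
    - [0,0,0.115]
    - [0,0,0.115]
    - [0,0,0.115]
    - [0,0,0.115]
    - [0,0,0.115]
    - [0,0,0.115]
    - [0,0,0.115]
    - [0,0,0.115]

```text
time_s: 12.53
tool_pos: [0.4993, 0.2385, 0.167]
tcp_rot: [0.648, 0.762, -0.0, -0.0]
contact_force: [0.5, -0.5, 0.9]
gripper_width: 0.0398
finger_force: 0.0
```

```bash
python3 -c "
from go import *
to(.5461,.1558,.150,.1671+np.pi/2)"
```

```text
t 12.5333 pos [0.4993 0.2385 0.167 ] yaw 1.733 tilt 0.02 | turn z -0.0051 travel cm after turn [-8.93  3.24  1.7 ] now-axes [-8.91  3.29  1.7 ]
F [ 0.54 -0.48  0.91] M [-0.004 -0.149 -0.036] w 0.0398 ff 0.0
```

Emit:
send_rows:
  travel:
    - [-2.23,0.81,0]
    - [-2.23,0.81,0]
    - [-2.23,0.81,0]
    - [-2.23,0.81,0]
    - [0,0,1]
    - [0,0,1]
    - [0,0,1]
    - [0,0,0]
    - [0,0,0]
    - [0,0,0]
  turn:
    - [0,0,-0.005]
    - [0,0,0]
    - [0,0,0]
    - [0,0,0]
    - [0,0,0]
    - [0,0,0]
    - [0,0,0]
    - [0,0,0]
    - [0,0,0]
    - [0,0,0]

```text
time_s: 13.37
tool_pos: [0.5462, 0.1575, 0.1372]
tcp_rot: [0.643, 0.766, 0.0, -0.0]
contact_force: [0.3, -0.1, 0.0]
gripper_width: 0.0401
finger_force: 0.0
```

Run:
```python
from go import *
to(.5461,.1558,.0865,.1671+np.pi/2)
A=get_image("top");B=get_image("side")
c=[cv2.resize(I[y:y+90,x:x+80],None,fx=5,fy=5,interpolation=cv2.INTER_CUBIC) for I,x,y in((A,165,150),(B,190,170))]
cv2.imwrite("pics/pre2.png",np.hstack(c))
print(proj("side",[sense()['tool_pos']]))
```

```text
t 13.3667 pos [0.5462 0.1575 0.1372] yaw 1.745 tilt 0.04 | turn z 0.0074 travel cm after turn [-0.17 -0.04  5.07] now-axes [-0.17 -0.04  5.07]
F [ 0.29 -0.07  0.03] M [-0.061 -0.103 -0.001] w 0.0401 ff 0.0
[[226.02553937 197.11457773]]
```

View pics/pre2.png

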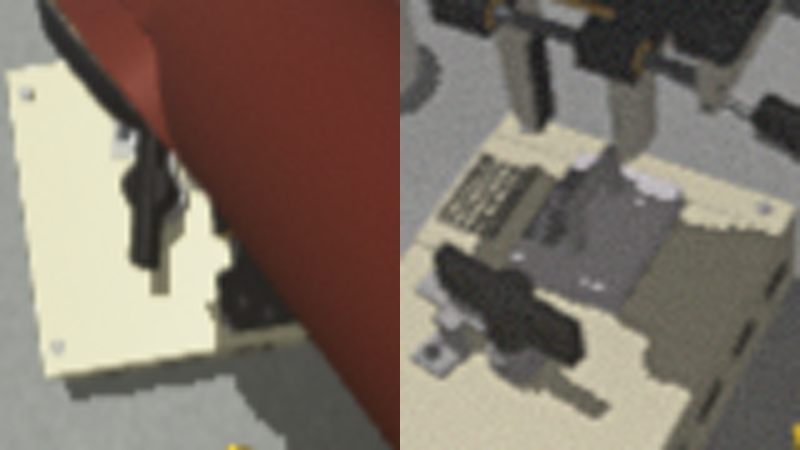

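The knob is open, with its tongue against the block at side (~279,233). The fingers at side (216,195) and (235,202) straddle the handle below, so I descend and grip.

Emit:
send_rows:
  travel:
    - [-0.17,0,0.8]
    - [0,0,0.9]
    - [0,0,0.9]
    - [0,0,0.9]
    - [0,0,0.8]
    - [0,0,0.5]
    - [0,0,0.2]
    - [0,0,0]
    - [0,0,0]
  turn:
    - [0,0,0.007]
    - [0,0,0]
    - [0,0,0]
    - [0,0,0]
    - [0,0,0]
    - [0,0,0]
    - [0,0,0]
    - [0,0,0]
    - [0,0,0]

```text
time_s: 14.22
tool_pos: [0.5472, 0.1546, 0.0872]
tcp_rot: [0.646, 0.763, 0.0, 0.0]
contact_force: [0.5, 1.1, -0.0]
gripper_width: 0.0399
finger_force: 0.0
```

Emit:
send_rows:
  fingers: 0.5
  force: 5
  travel:
    - [0,0,0]
    - [0,0,0]
    - [0,0,0]
    - [0,0,0]
    - [0,0,0]
    - [0,0,0]
    - [0,0,0]
    - [0,0,0]
    - [0,0,0]
  turn:
    - [0,0,0]
    - [0,0,0]
    - [0,0,0]
    - [0,0,0]
    - [0,0,0]
    - [0,0,0]
    - [0,0,0]
    - [0,0,0]
    - [0,0,0]

```text
time_s: 14.97
tool_pos: [0.5465, 0.1543, 0.0871]
tcp_rot: [0.646, 0.763, -0.0, -0.0]
contact_force: [-2.4, -0.6, 1.7]
gripper_width: 0.0087
finger_force: 5.0
```

```bash
python3 -c "
from go import *
to(.5461,.1558,.0865,.1671+np.pi/2)
print(state()[1].T@sense()['contact_force'])"
```

```text
t 14.9667 pos [0.5465 0.1543 0.0871] yaw 1.736 tilt 0.06 | turn z -0.0018 travel cm after turn [ 0.16 -0.01  0.06] now-axes [ 0.16 -0.01  0.06]
F [-2.36 -0.64  1.73] M [-0.168  0.367  0.012] w 0.0087 ff 5.0
[-0.24185699 -2.42957865 -1.72912713]
```

Emit:
send_rows:
  force: 40
  travel:
    - [0,0,0]
    - [0,-0.03,0]
    - [0,0,0]
    - [0,0,-0.2]
    - [0,0,-0.3]
    - [0,0,-0.4]
    - [0,0,-0.4]
    - [0,0,-0.4]
    - [0,0,0]
  turn:
    - [0,0,0]
    - [0,0,0]
    - [0,0,0]
    - [0,0,0]
    - [0,0,0]
    - [0,0,0]
    - [0,0,0]
    - [0,0,0]
    - [0,0,0]

```text
time_s: 15.72
tool_pos: [0.5474, 0.1547, 0.105]
tcp_rot: [0.646, 0.763, 0.001, 0.0]
contact_force: [0.3, 0.6, -5.0]
gripper_width: 0.0078
finger_force: 40.0
```

```bash
python3 -c "
from go import *
to(.5465,.1543,.19,.1671+np.pi/2)"
```

```text
t 15.7167 pos [0.5474 0.1547 0.105 ] yaw 1.736 tilt 0.11 | turn z -0.0019 travel cm after turn [-0.02 -0.09 -8.5 ] now-axes [-0.02 -0.08 -8.5 ]
F [ 0.32  0.6  -5.02] M [ 0.    -0.199 -0.018] w 0.0078 ff 40.0
```

Emit:
send_rows:
  travel:
    - [0,0,-0.5]
    - [0,0,-0.6]
    - [0,0,-0.7]
    - [0,0,-0.7]
    - [0,0,-0.7]
    - [0,0,-0.8]
    - [0,0,-1]
    - [0,0,-1]
    - [0,0,-1]
    - [0,0,-1]
    - [0,0,-0.7]
    - [0,0,-0.3]
    - [0,0,0]
  turn:
    - [0,0,0]
    - [0,0,0]
    - [0,0,0]
    - [0,0,0]
    - [0,0,0]
    - [0,0,0]
    - [0,0,0]
    - [0,0,0]
    - [0,0,0]
    - [0,0,0]
    - [0,0,0]
    - [0,0,0]
    - [0,0,0]

```text
time_s: 16.8
tool_pos: [0.5472, 0.1546, 0.1951]
tcp_rot: [0.646, 0.763, 0.001, 0.0]
contact_force: [0.5, 0.4, -5.4]
gripper_width: 0.0079
finger_force: 40.0
```

```bash
python3 -c "
from go import *
to(.532,-.1715,.195,.1671+np.pi/2)"
```

```text
t 16.8 pos [0.5472 0.1546 0.1951] yaw 1.736 tilt 0.11 | turn z -0.0019 travel cm after turn [-3.191e+01 -6.920e+00  1.000e-02] now-axes [-3.192e+01 -6.860e+00 -1.000e-02]
F [ 0.54  0.37 -5.38] M [-0.073 -0.074 -0.005] w 0.0079 ff 40.0
```

Emit:
send_rows:
  travel:
    - [-0.8,-0.17,0]
    - [-1.5,-0.32,0]
    - [-1.95,-0.42,0]
    - [-1.95,-0.42,0]
    - [-1.95,-0.42,0]
    - [-1.95,-0.42,0]
    - [-1.95,-0.42,0]
    - [-1.95,-0.42,0]
    - [-1.95,-0.42,0]
    - [-1.95,-0.42,0]
    - [-1.95,-0.42,0]
    - [-1.95,-0.42,0]
    - [-1.95,-0.42,0]
    - [-1.95,-0.42,0]
    - [-1.95,-0.42,0]
    - [-1.95,-0.42,0]
    - [-1.5,-0.32,0]
    - [-0.8,-0.17,0]
    - [0,0,0]
    - [0,0,0]
  turn:
    - [0,0,0]
    - [0,0,0]
    - [0,0,0]
    - [0,0,0]
    - [0,0,0]
    - [0,0,0]
    - [0,0,0]
    - [0,0,0]
    - [0,0,0]
    - [0,0,0]
    - [0,0,0]
    - [0,0,0]
    - [0,0,0]
    - [0,0,0]
    - [0,0,0]
    - [0,0,0]
    - [0,0,0]
    - [0,0,0]
    - [0,0,0]
    - [0,0,0]

```text
time_s: 18.47
tool_pos: [0.531, -0.1712, 0.1936]
tcp_rot: [0.647, 0.763, 0.0, -0.001]
contact_force: [0.5, 0.8, -5.0]
gripper_width: 0.0079
finger_force: 40.0
```

Run:
```python
from go import *
to(.532,-.1715,.080,.1671+np.pi/2)
A=get_image("top");B=get_image("side")
c=[cv2.resize(I[y:y+120,x:x+100],None,fx=4,fy=4,interpolation=cv2.INTER_CUBIC) for I,x,y in((A,295,140),(B,245,85))]
cv2.imwrite("pics/pre3.png",np.hstack(c))
```

```text
t 18.4667 pos [ 0.531  -0.1712  0.1936] yaw 1.735 tilt 0.1 | turn z -0.0026 travel cm after turn [-0.05  0.09 11.36] now-axes [-0.06  0.1  11.36]
F [ 0.45  0.85 -5.02] M [ 0.052 -0.093 -0.033] w 0.0079 ff 40.0
```

View pics/pre3.png

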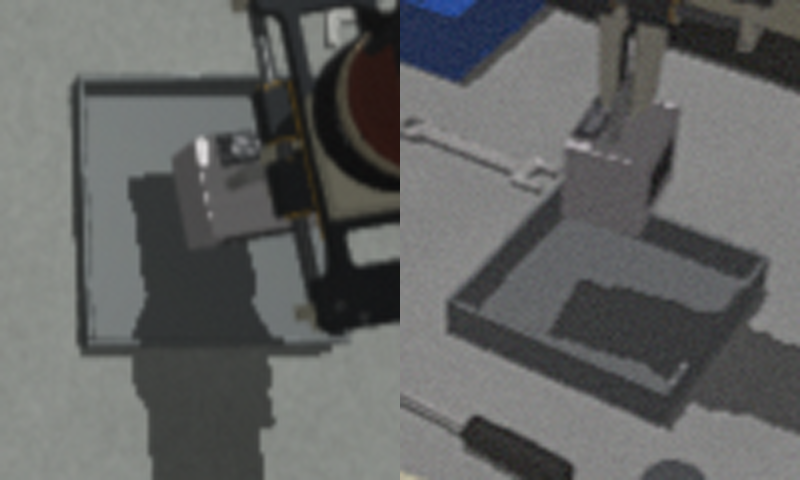

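The module hangs level and upright, at top (~350,185) and side (~300,130), above the middle of the tray. I lower it.

Emit:
send_rows:
  travel:
    - [0,0,0.5]
    - [0,0,1]
    - [0,0,1.2]
    - [0,0,1.2]
    - [0,0,1.2]
    - [0,0,1.2]
    - [0,0,1.2]
    - [0,0,1]
    - [0,0,0.8]
    - [0,0,0.5]
    - [0,0,0.3]
    - [0,0,0.2]
    - [0,0,0]
    - [0,0,0]
  turn:
    - [0,0,0]
    - [0,0,0]
    - [0,0,0]
    - [0,0,0]
    - [0,0,0]
    - [0,0,0]
    - [0,0,0]
    - [0,0,0]
    - [0,0,0]
    - [0,0,0]
    - [0,0,0]
    - [0,0,0]
    - [0,0,0]
    - [0,0,0]

```text
time_s: 19.73
tool_pos: [0.5319, -0.1716, 0.0915]
tcp_rot: [0.646, 0.763, 0.0, 0.0]
contact_force: [-0.4, -0.0, -5.2]
gripper_width: 0.0078
finger_force: 40.0
```

Emit:
send_rows:
  travel:
    - [0,0,0.1]
    - [0,0,0.1]
    - [0,0,0.1]
    - [0,0,0.1]
    - [0,0,0]
  turn:
    - [0,0,0]
    - [0,0,0]
    - [0,0,0]
    - [0,0,0]
    - [0,0,0]

```text
time_s: 20.15
tool_pos: [0.5314, -0.1716, 0.0869]
tcp_rot: [0.646, 0.763, -0.0, -0.0]
contact_force: [-0.2, -0.3, -5.1]
gripper_width: 0.008
finger_force: 40.0
```

Emit:
send_rows:
  travel:
    - [0,0,0.1]
    - [0,0,0.1]
    - [0,0,0.1]
    - [0,0,0.1]
    - [0,0,0.1]
    - [0,0,0]
  turn:
    - [0,0,0]
    - [0,0,0]
    - [0,0,0]
    - [0,0,0]
    - [0,0,0]
    - [0,0,0]

```text
time_s: 20.65
tool_pos: [0.5313, -0.1715, 0.0818]
tcp_rot: [0.646, 0.763, -0.0, -0.0]
contact_force: [0.1, -0.5, -4.1]
gripper_width: 0.0076
finger_force: 40.0
```

Emit:
send_rows:
  travel:
    - [0,0,0.05]
    - [0,0,0.05]
    - [0,0,0]
  turn:
    - [0,0,0]
    - [0,0,0]
    - [0,0,0]

```text
time_s: 20.9
tool_pos: [0.5315, -0.1715, 0.081]
tcp_rot: [0.646, 0.763, 0.0, -0.0]
contact_force: [-0.9, -0.3, -5.0]
gripper_width: 0.0077
finger_force: 40.0
```

Emit:
send_rows:
  travel:
    - [0,0,0.05]
    - [0,0,0.05]
    - [0,0,0]
  turn:
    - [0,0,0]
    - [0,0,0]
    - [0,0,0]

```text
time_s: 21.15
tool_pos: [0.5316, -0.1719, 0.0802]
tcp_rot: [0.646, 0.763, -0.0, 0.0]
contact_force: [0.2, -0.1, -3.9]
gripper_width: 0.0079
finger_force: 40.0
```

Emit:
send_rows:
  travel:
    - [0,0,0.03]
    - [0,0,0]
  turn:
    - [0,0,0]
    - [0,0,0]

```text
time_s: 21.32
tool_pos: [0.5316, -0.1719, 0.0802]
tcp_rot: [0.646, 0.763, -0.0, 0.0]
contact_force: [-1.1, -0.3, -1.5]
gripper_width: 0.0079
finger_force: 40.0
```

Touched down at z = 0.0802, as expected. One more small step to take the weight off, then I open.

Emit:
send_rows:
  travel:
    - [0,0,0.02]
    - [0,0,0]
  turn:
    - [0,0,0]
    - [0,0,0]

```text
time_s: 21.48
tool_pos: [0.5316, -0.1719, 0.0802]
tcp_rot: [0.646, 0.763, -0.0, 0.0]
contact_force: [-1.2, -1.1, 1.9]
gripper_width: 0.008
finger_force: 40.0
```

Emit:
send_rows:
  fingers: 4.0
  travel:
    - [0,0,0]
    - [0,0,0]
    - [0,0,0]
    - [0,0,0]
    - [0,0,0]
    - [0,0,0]
    - [0,0,0]
    - [0,0,-0.5]
    - [0,0,-1]
    - [0,0,-1.5]
    - [0,0,-2]
    - [0,0,-2]
    - [0,0,-2]
    - [0,0,-2]
    - [0,0,-2]
    - [0,0,-1]
    - [0,0,0]
  turn:
    - [0,0,0]
    - [0,0,0]
    - [0,0,0]
    - [0,0,0]
    - [0,0,0]
    - [0,0,0]
    - [0,0,0]
    - [0,0,0]
    - [0,0,0]
    - [0,0,0]
    - [0,0,0]
    - [0,0,0]
    - [0,0,0]
    - [0,0,0]
    - [0,0,0]
    - [0,0,0]
    - [0,0,0]

```text
time_s: 22.9
tool_pos: [0.5332, -0.1716, 0.2227]
tcp_rot: [0.646, 0.763, 0.001, 0.003]
contact_force: [0.2, -0.3, 0.8]
gripper_width: 0.0401
finger_force: 0.0
```

Run:
```python
from go import *
cv2.imwrite("pics/end.png",get_image("side"))
```

```text
(no output)
```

View pics/end.png

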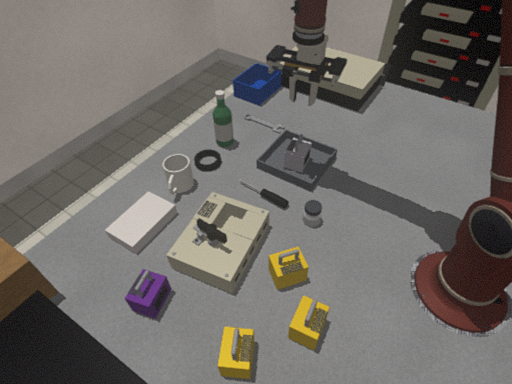

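The module stands upright in the tray at (297,155). The bay is empty, the knob is open at (211,231), the bystanders are unmoved, and the gripper is clear.

```bash
python3 -c "
from plant import *
print(job_done())"
```

```text
the job is handed in; nothing more can be done
None
```

The job is handed in: I broke the knob loose, turned it gently to its stop (felt at about 1.35 rad) and left it open, then lifted the module out and set it upright on the tray floor, with nothing else visibly moved and about 23 s used of the 64 s allowed.

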